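# Sort a returned cafe tray

## Robot

A 7-joint arm with a two-finger parallel gripper is mounted at the origin on the work surface. World frame = base frame: x ahead of the robot, y to its left, z up, the work surface at z = 0. Lengths are in m, angles in rad, forces in N, time in s.
With the tool pointing down it reaches from about 0.4 to 0.85 m from the base axis. Payload 10.4 kg.
Tool frame: the origin (TCP) lies midway between the tips of the shut fingers; the grasp point (between the pads) lies 19 mm behind it (r.grasp_offset is the distance from the TCP to the grasp point, in m); x points along the fingers, y is the direction in which the jaws open and shut, and the axes are right-handed (so a half turn about x gives the same grasp; the last joint's range is limited). The gripper opens to 87 mm and grips with 3 to 60 N. Pads are 19 mm wide; open, the fingers measure 117 mm over their backs; the gripper's body (75 mm by 190 mm) begins 51 mm behind the grasp point.
Start: joints at [1.201, 0.332, -0.065, 1.46, 0.022, 1.35, -0.088], TCP at [0.212, -0.588, 0.223] pointing down, gripper open.
Joint ranges: [-2.6, 2.6], [-0.5, 2.12], [-1.47, 1.34], [0.16, 2.42], [-1.27, 4.41], [0.06, 2.06], [-2.6, 2.6]. Speed limits (rad/s): [2.22, 2.22, 2.79, 2.79, 3.14, 3.14, 3.14].

## Interface

Orientations are given as a unit quaternion [x, y, z, w].
In Python, from bench import r, vision, close_job gives the robot as it stands. The module is installed in compiled form; this text tells all that it offers.
- The arm moves only by the shell command python3 -m pendant 'ROWS' [OPENING] [FORCE]. ROWS is text: rows parted by semicolons, each of 6 numbers parted by spaces: the shift along the tool's x, y, z in units of 0.25 m (1.0 is 0.25 m), then the turn, a rotation vector about the tool's x, y, z in units of 1.5 rad (1.0 is 1.5 rad). A call has 1 to 8 rows; each row is the pose to reach, as a shift and turn from the pose commanded when the call began, along the tool's axes at that moment; what a row does not reach only later rows make up. A row lasts 1/10 s, in which the tool goes at most 50 mm and 8.59 degrees, less where a joint would pass 70% of its speed; a pose out of reach is approached as far as the arm can. A call with a number of a shift or a turn outside -1 to 1 is refused whole. A call with a gripper value outside its range is refused whole. OPENING is the gripper command: -1 is shut, 1 is fully open, values between are in proportion, set as the call begins (- or left out, the last holds). The fingers move at their own pace and stop on an object; FORCE is the grip in N (left out, the last holds). Time passes only in rows, so rows that repeat a pose let the fingers close. It gives the time, the measured TCP pose, the force and the opening at its end, in the units of the state.
- r.read_state(): the state, without advancing time (a new reading comes with each control period).
- vision.camera(name): name is "scene" or "top" or "wrist"; returns (picture, depth): 420x560x3 uint8, blue, green, red; 420x560 float32, m along the optical axis (not along the pixel's ray), 0 where there is no reading.
- vision.get_calibration(name): a dict with "camera_matrix" (3x3 intrinsics, pixels), "rvec" (rotation vector, rad) and "tvec" (3), from world to camera coordinates, as OpenCV has them. Camera axes: x right, y down, z forward; pixel columns grow to the right and rows downward; lengths in m; the calibration is good to about 2 mm. The wrist camera is an equidistant fisheye: a pixel r from the principal point sees the ray r / f radians off the axis. A picture is of the moment at which its call begins: read the wrist's pose just before it. get_calibration takes no time and is no camera call; for the wrist camera it gives the pose at the moment of the call.
- close_job(): hands the job in, once; it reports no verdict.
The state is a dict: "time": time; "joint_positions": joint angles; "joint_vel": joint speeds; "joint_torque": joint torques, N m; "ee_pos": TCP position; "eef_rot": TCP orientation; "ft_force": force on the tool from outside, world axes, zero at the start; "torque": the same for the moment, N m; "width": finger opening in m.
Only numpy, scipy, OpenCV 4.12 (cv2) and the standard library are available. Lean on these libraries where they do the work, as an engineer would, in place of code of your own. Each camera call takes 0.05 s, during which the arm holds its last target. There are 200 camera calls.

## Task

A customer's serving tray has come back to the cafe counter: sort it. Stand both espresso cups upright on the floor of the wider rectangular wooden tray, stand both capped jars upright in the round steel pan, and lay the spoon lengthwise in the narrow steel tray, setting the china and glass down gently. Leave the little white dish and the cork coasters where they are on the serving tray.

Things in the scene. Friction and masses are not known exactly. Their poses are not given: they have to be found in the camera images.
- cup_1: One of two alike white china espresso cups without handle, open at the top, standing upright: 58 mm high, 60 mm diameter at the rim, 57 mm at 20 mm up, 52 mm at the foot, wall 4 mm, 0.13 kg. Origin: centre of its underside; z up along its axis. Starts on the serving tray, whose floor is 6 mm above the work surface.
- cup_2: One of two alike white china espresso cups without handle, open at the top, standing upright: 58 mm high, 60 mm diameter at the rim, 57 mm at 20 mm up, 52 mm at the foot, wall 4 mm, 0.13 kg. Origin: centre of its underside; z up along its axis. Starts on the serving tray, whose floor is 6 mm above the work surface.
- jar_1: One of two alike closed amber-glass jars with a steel cap, standing upright: 66 mm high, straight body 56 mm diameter up to 46 mm, cap 53 mm diameter from 52 to 66 mm, 0.16 kg. Origin: centre of its underside; z up along its axis. Starts on the serving tray, whose floor is 6 mm above the work surface.
- jar_2: One of two alike closed amber-glass jars with a steel cap, standing upright: 66 mm high, straight body 56 mm diameter up to 46 mm, cap 53 mm diameter from 52 to 66 mm, 0.16 kg. Origin: centre of its underside; z up along its axis. Starts on the serving tray, whose floor is 6 mm above the work surface.
- spoon: Small spoon lying flat, 116 mm long along its y axis, 0.035 kg: pale wooden handle 12 mm wide (x) and 11 mm high, from y = -58 to +14 mm; then a thin steel neck; round steel bowl 27 mm diameter, 8 mm high, centred at y = +44.5 mm. Origin: on its underside, on the centre line of the handle (width direction), near the spoon's balance point; z up. Starts on the serving tray, lying roughly across the robot's view (its y near world y), floor 6 mm above the work surface.
- cup_tray: Rectangular pale wooden tray, the wider of the two rectangular ones, fixed: outside 122 mm (x) by 190 mm (y, the long way), inside 112 by 180 mm; floor 5 mm above the work surface, rim 19 mm above it. Origin: centre of its underside. For the cups.
- jar_pan: Round steel pan, fixed: inside diameter about 160 mm, outside 170 mm; floor 5 mm above the work surface, rim 19 mm above it. Origin: centre of its underside. For the jars.
- cutlery_tray: Narrow rectangular steel tray, fixed: outside 90 mm (x) by 180 mm (y, the long way), inside 80 by 170 mm; floor 5 mm above the work surface, rim 19 mm above it. Origin: centre of its underside. For the spoon.
- ramekin: Small low white china dish standing near the far left corner of the serving tray, 56 mm diameter, 28 mm high, origin at the centre of its underside. Not to be sorted: stays where it is. The serving tray itself is a fixed medium-brown wooden tray, 230 mm (x) by 440 mm (y), floor 6 mm thick, rim 14 mm above the work surface (8 mm above its floor).
- coasters: Stack of cork coasters on the far right corner of the serving tray, 64 mm diameter, 15 mm high, origin at the centre of its underside. Not to be sorted: stays where it is. At the start the inside of the serving tray's rim lies at least 40 mm from the centre of every cup, jar and spoon along x, so fingers opened about 45 mm go down beside the spoon without meeting it.
Mind the look-alikes: they are no part of the job. Of the things that look like the spoon, the middle-sized one is meant.

How it is judged:
At the end, for the whole second after the job is handed in: Both cups stand upright (within 7 degrees) on the floor of the wooden tray, wholly inside its rim; both jars likewise in the round pan; the spoon lies down inside the narrow steel tray, within about 25 degrees of its long way; all released and at rest (x of cup_1 in the frame of cup_tray between -0.031 and 0.031 m and y of cup_1 in the frame of cup_tray between -0.065 and 0.065 m and z of each of cup_1, cup_2 in the frame of cup_tray below 0.01 m and horizontal distance between each of jar_1, jar_2 and jar_pan below 0.056 m and z of each of jar_1, jar_2 in the frame of jar_pan below 0.01 m and angle between each of cup_1, jar_1, cup_2, jar_2's own z axis and vertical below 0.12 rad and contact force between each of cup_1, jar_1, cup_2, jar_2, spoon and the fingers below 0.1 N and linear speed of each of cup_1, jar_1, cup_2, jar_2, spoon below 0.02 m/s and angular speed of each of cup_1, jar_1, cup_2, jar_2, spoon below 0.3 rad/s and x of cup_2 in the frame of cup_tray between -0.031 and 0.031 m and y of cup_2 in the frame of cup_tray between -0.065 and 0.065 m and x of spoon in the frame of cutlery_tray between -0.036 and 0.036 m and y of spoon in the frame of cutlery_tray between -0.032 and 0.032 m and z of spoon in the frame of cutlery_tray below 0.02 m and angle between the y axis of spoon and the y axis of cutlery_tray, either way round below 0.45 rad); the robot touches nothing.
It fails at once if the ramekin pushed more than 25 mm from its place (distance of ramekin from where it was at the start of the episode above 0.025 m).
It fails at once if the coasters pushed more than 25 mm from its place (distance of coasters from where it was at the start of the episode above 0.025 m).
It fails at once if a cup banged down on its tray (over 50 N) (contact force between any of cup_1, cup_2 and cup_tray above 50 N).
It fails at once if a jar banged down on its tray (over 50 N) (contact force between any of jar_1, jar_2 and jar_pan above 50 N).
It also fails if it takes over 120 s, if anything falls off the work surface, if the arm or the gripper's body presses on something with over 40 N, if the wrist force passes 120 N, or if a joint passes its speed limit or range.

## Working session

There is one attempt and no reset: what is moved stays moved. The work goes in short steps, Python scripts to look and compute and a shell command to move; the robot and the scene stay as the last step left them, time stands still between calls to the robot, and variables do not carry over. Pictures are saved under pics/ and viewed, about 12 in all and at most 16, crops included, and the job is handed in when it is done.

```bash
mkdir -p pics; python3 - <<'E'
from bench import r,vision
import cv2,numpy as np
s=r.read_state();print(s['time'],s['ee_pos'],s['eef_rot'],s['width'],r.grasp_offset)
for n in ['top','scene']:
    p,d=vision.camera(n);cv2.imwrite(f'pics/{n}0.png',p);np.save(f'{n}d.npy',d)
    c=vision.get_calibration(n);print(n,c)
E
```

```text
0.0 [ 0.21231561 -0.58741838  0.22175388] [-0.69640168 -0.1225095   0.69659816 -0.1215201 ] 0.08701150609618352 0.0187
top {'camera_matrix': array([[487.33860538,   0.        , 281.21538361],
       [  0.        , 487.33860538, 199.78225507],
       [  0.        ,   0.        ,   1.        ]]), 'rvec': array([ 2.0941912 , -2.12173743,  0.16207224]), 'tvec': array([0.02039558, 0.48308633, 0.97869019])}
scene {'camera_matrix': array([[418.85159953,   0.        , 275.13049313],
       [  0.        , 418.85159953, 203.22582229],
       [  0.        ,   0.        ,   1.        ]]), 'rvec': array([ 1.01782174,  2.34319921, -1.1693559 ]), 'tvec': array([ 0.33108765, -0.18361643,  1.32308239])}
```

View pics/top0.png

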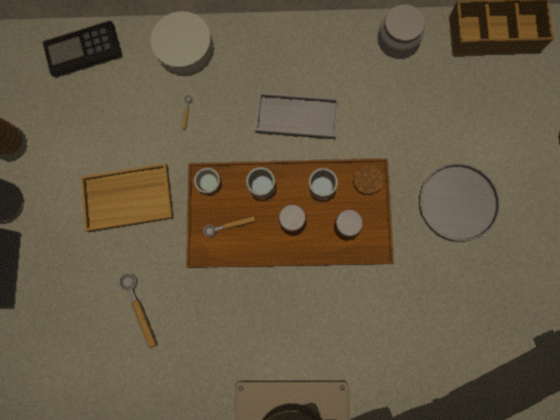

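View pics/scene0.png

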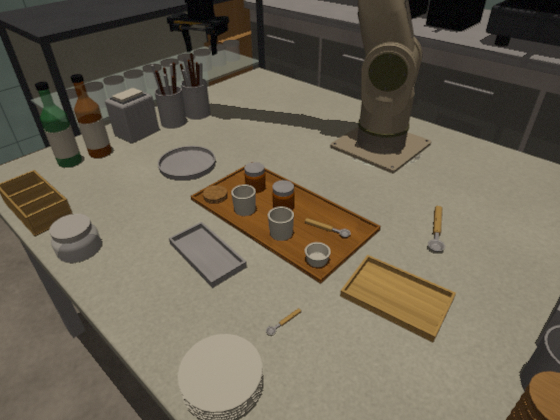

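The top view has up = +x and left = +y. It shows the ramekin at (207,181), cups at (261,183) and (323,184), coasters at (368,180), jars at (292,218) and (349,223), and the mid-size spoon at (230,227). The wooden tray is at (127,198), the narrow steel tray at (297,116) and the pan at (458,203). The small spoon at (187,112) and the large one at (138,310) are decoys.

```bash
cat > h.py <<'E'
import cv2,numpy as np
from bench import r,vision
from scipy.spatial.transform import Rotation as R
def ray(c,uv):
    K=c['camera_matrix'];M=cv2.Rodrigues(np.array(c['rvec']))[0];t=np.array(c['tvec']).ravel()
    uv=np.atleast_2d(uv).astype(float)
    d=np.c_[(uv[:,0]-K[0,2])/K[0,0],(uv[:,1]-K[1,2])/K[1,1],np.ones(len(uv))]
    return -M.T@t, d@M
def plane(c,uv,z):
    o,d=ray(c,uv);return o+d*((z-o[2])/d[:,2])[:,None]
def cloud(c,d):
    v,u=np.mgrid[:d.shape[0],:d.shape[1]]
    o,dd=ray(c,np.c_[u.ravel(),v.ravel()]);return (o+dd*d.reshape(-1,1)).reshape(*d.shape,3)
def rel(dw,rotw=(0,0,0)):
    "world shift/turn -> pendant units from current measured pose"
    Q=R.from_quat(r.read_state()['eef_rot'])
    return np.round(np.r_[Q.inv().apply(dw)/.25,Q.inv().apply(rotw)/1.5],4)
E
python3 - <<'E'
from h import *
p=cv2.imread('pics/top0.png');d=np.load('topd.npy');c=vision.get_calibration('top');W=cloud(c,d)
hsv=cv2.cvtColor(p,cv2.COLOR_BGR2HSV)
for n,(u,v),z in [('ram',(207,181),.034),('cup1',(261,183),.064),('cup2',(323,184),.064),('coast',(368,180),.021),('jar1',(292,218),.072),('jar2',(349,223),.072)]:
    m=np.zeros(d.shape,np.uint8);m[v-22:v+23,u-22:u+23]=(np.abs(W[v-22:v+23,u-22:u+23,2]-z)<.006)
    k,l,st,ce=cv2.connectedComponentsWithStats(m);i=1+np.argmax(st[1:,4])
    cnt=cv2.findContours((l==i).astype(np.uint8),0,2)[0][0]
    (x,y),rad=cv2.minEnclosingCircle(cnt);q=plane(c,[[x,y],[x+rad,y]],z)
    print(n,np.round(q[0],4),'diam',round(2*np.linalg.norm(q[1]-q[0]),4),'z',np.median(W[...,2][l==i]).round(4))
# containers: rim by height
for n,(u,v),w,hh,z in [('cupt',(127,198),54,42,.019),('cut',(297,116),48,32,.019),('pan',(458,203),48,48,.019)]:
    m=np.zeros(d.shape,np.uint8);s=np.s_[v-hh:v+hh,u-w:u+w];m[s]=(W[s][...,2]>.012)&(W[s][...,2]<.03)
    pts=np.argwhere(m)[:,::-1];X=plane(c,pts,z)[:,:2].astype(np.float32)
    print(n,cv2.minAreaRect(X),cv2.minEnclosingCircle(X) if n=='pan' else '')
# spoon: handle colour + height
s=np.s_[205:245,198:265];H=W[s][...,2];m=((H>.0095)&(H<.03)).astype(np.uint8)
k,l,st,ce=cv2.connectedComponentsWithStats(m);i=1+np.argmax(st[1:,4])
pts=np.argwhere(l==i)[:,::-1]+[198,205];X=plane(c,pts,.014)[:,:2].astype(np.float32)
print('spoon',len(pts),cv2.minAreaRect(X),X[X[:,1].argmax()],X[X[:,1].argmin()],st[1:,4])
print('h',np.round(W[300,300],4),hsv[222,245],hsv[250,300],hsv[231,209])
E
```

```text
ram [0.5326 0.1751 0.034 ] diam 0.0552 z 0.0331
cup1 [0.521  0.0566 0.064 ] diam 0.059 z 0.0634
cup2 [ 0.5167 -0.0735  0.064 ] diam 0.0588 z 0.0635
coast [ 0.5296 -0.1732  0.021 ] diam 0.0638 z 0.021
jar1 [ 0.4425 -0.0086  0.072 ] diam 0.0525 z 0.072
jar2 [ 0.4303 -0.124   0.072 ] diam 0.0525 z 0.0719
cupt ((0.5019310116767883, 0.3544843792915344), (0.12371392548084259, 0.19206683337688446), 8.34005355834961) 
cut ((0.6823294162750244, -0.02148490399122238), (0.17981579899787903, 0.09264003485441208), 83.93199920654297) 
pan ((0.4796053469181061, -0.3656615614891052), (0.16898348927497864, 0.16678887605667114), 88.90380096435547) ((0.4797669053077698, -0.36536476016044617), 0.08513633906841278)
spoon 300 ((0.4340260922908783, 0.12670528888702393), (0.025319010019302368, 0.11450164020061493), 11.962923049926758) [0.4301091  0.18231553] [0.44588837 0.07208056] [  1   1   1   1   1   1   1   1   1   1   2   1   1   1   1   1   1   1
   1   1   1   1   1   1   1   1 300   1   1   1   1   2   1   1   1   1
   1   1   1   1   2   1   1   1   1   1   1   1   1   1   1   2   1   2
   1   1   1   1   1   2   1   1   1   1   1   1   1   1   2   1   1   1
   1   1]
h [ 0.2759 -0.022   0.0008] [ 18 166 118] [ 13 189 101] [ 15  49 136]
```

```bash
python3 - <<'E'
from h import *
s=r.read_state();Q=R.from_quat(s['eef_rot']);print(Q.as_matrix().round(3))
for sg in (1,-1):
    T=R.from_matrix(np.array([[0,0,-1],[0,sg,0],[sg,0,0]]).T if 0 else np.column_stack([[0,0,-1],[0,sg,0],[sg,0,0]]))
    rw=(T*Q.inv()).as_rotvec();print(sg,rw,'rows',rel(np.array([.5167,-.0735,.17])-s['ee_pos'],rw))
E
```

```text
[[-0.     0.34  -0.94 ]
 [ 0.001 -0.94  -0.34 ]
 [-1.    -0.001  0.   ]]
1 [ 3.72086818e-04 -1.69776359e-03  2.79478008e+00] rows [ 2.0920e-01 -1.5194e+00 -1.8439e+00 -1.8632e+00 -1.1000e-03  2.0000e-04]
-1 [-1.20275089e-03 -2.63598391e-04 -3.46812059e-01] rows [ 2.0920e-01 -1.5194e+00 -1.8439e+00  2.3120e-01  2.0000e-04  8.0000e-04]
```

```bash
P='0.1 -0.76 -0.92 0.2315 0 0'; python3 -m pendant '0.1 -0.76 -0.92 0.2312 0 0;0.1 -0.76 -0.92 0.2312 0 0;0.1 -0.76 -0.92 0.2312 0 0;0.1 -0.76 -0.92 0.2312 0 0;0.1 -0.76 -0.92 0.2312 0 0;0.1 -0.76 -0.92 0.2312 0 0;0.1 -0.76 -0.92 0.2312 0 0;0.1 -0.76 -0.92 0.2312 0 0' 0.7 12
python3 - <<'E'
from h import *
s=r.read_state();print(R.from_quat(s['eef_rot']).as_matrix().round(3),s['joint_positions'].round(2),s['width'],s['time'])
print(rel(np.array([.5167,-.0735,.13])-s['ee_pos']))
E
```

```text
time: 0.9
ee_pos: [0.3645, -0.3302, 0.1975]
eef_rot: [-0.707, -0.001, 0.707, -0.001]
ft_force: [-0.3, -1.2, -0.3]
width: 0.0738
[[-0.     0.003 -1.   ]
 [-0.    -1.    -0.003]
 [-1.     0.     0.   ]] [ 0.87  0.07 -0.24  1.83  0.02  1.25 -0.94] 0.07382936437640084 0.9
[ 0.2694 -1.0252 -0.6115  0.      0.      0.    ]
```

```bash
python3 -m pendant '0.2 -1 -0.6115 0 0 0;0.2 -1 -0.6115 0 0 0;0.2 -1 -0.6115 0 0 0;0.2 -1 -0.6115 0 0 0;0.2 -1 -0.6115 0 0 0;0.2 -1 -0.6115 0 0 0;0.2 -1 -0.6115 0 0 0;0.2 -1 -0.6115 0 0 0'
python3 - <<'E'
from h import *
s=r.read_state()
print(rel(np.array([.5167,-.0735,.024])-s['ee_pos']))
p,d=vision.camera('wrist');cv2.imwrite('pics/w1.png',p)
E
```

```text
time: 1.7
ee_pos: [0.5171, -0.0817, 0.147]
eef_rot: [-0.707, -0.0, 0.707, 0.0]
ft_force: [-0.6, -0.7, 1.1]
width: 0.074
[ 0.4919 -0.0328  0.0011  0.      0.      0.    ]
```

View pics/w1.png

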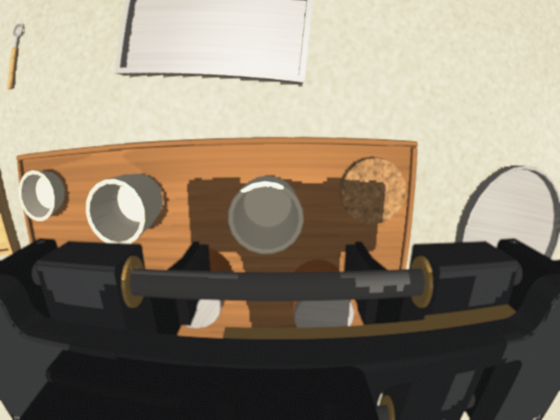

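The cup sits between the fingers at (265,215), slightly left of their middle at (277). That agrees with the 8 mm y-shift I computed, so I descend and grip.

```bash
python3 -m pendant '0.1 -0.033 0 0 0 0;0.25 -0.033 0 0 0 0;0.4 -0.033 0 0 0 0;0.492 -0.033 0 0 0 0;0.492 -0.033 0 0 0 0;0.492 -0.033 0 0 0 0'
python3 -m pendant '0 0 0 0 0 0;0 0 0 0 0 0;0 0 0 0 0 0;0 0 0 0 0 0;0 0 0 0 0 0;0 0 0 0 0 0' -1 15
python3 -m pendant '-0.2 0 0 0 0 0;-0.4 0 0 0 0 0;-0.4 0 0 0 0 0'
python3 - <<'E'
from h import *
s=r.read_state();print(rel(np.array([.495,.399,.125])-s['ee_pos']))
E
```

```text
time: 2.35
ee_pos: [0.5171, -0.0744, 0.0252]
eef_rot: [0.707, -0.001, -0.707, -0.001]
ft_force: [1.4, 0.7, 0.6]
width: 0.074
time: 2.95
ee_pos: [0.5178, -0.0729, 0.0256]
eef_rot: [0.708, -0.0, -0.707, 0.0]
ft_force: [-1.1, 0.5, 7.0]
width: 0.0581
time: 3.25
ee_pos: [0.5209, -0.0728, 0.1312]
eef_rot: [0.711, -0.001, -0.703, 0.001]
ft_force: [0.8, -0.0, -1.0]
width: 0.0579
[ 0.0197 -1.8871  0.1032  0.      0.      0.    ]
```

```bash
python3 -m pendant '0 -0.08 0 0 0 0;0 -0.22 0 0 0 0;0 -0.38 0 0 0 0;0 -0.54 0 0 0 0;0 -0.7 0.02 0 0 0;0 -0.85 0.04 0 0 0;0 -0.95 0.06 0 0 0;0 -1 0.06 0 0 0'
python3 -m pendant '0 -0.08 0 0 0 0;0 -0.22 0 0 0 0;0 -0.38 0 0 0 0;0 -0.54 0 0 0 0;0 -0.7 0 0 0 0;0 -0.82 0 0 0 0;0 -0.88 0 0 0 0;0 -0.88 0 0 0 0'
python3 - <<'E'
from h import *
s=r.read_state();print(rel(np.array([.495,.399,.0245])-s['ee_pos']))
E
```

```text
time: 4.05
ee_pos: [0.5009, 0.18, 0.1243]
eef_rot: [-0.707, -0.001, 0.707, -0.001]
ft_force: [0.4, -0.4, -1.4]
width: 0.0578
time: 4.85
ee_pos: [0.5015, 0.3989, 0.1238]
eef_rot: [-0.707, -0.001, 0.707, -0.001]
ft_force: [0.3, -0.3, -1.9]
width: 0.0583
[ 0.3971 -0.0004  0.0255  0.      0.      0.    ]
```

```bash
python3 -m pendant '0.1 0 0.0255 0 0 0;0.23 0 0.0255 0 0 0;0.33 0 0.0255 0 0 0;0.37 0 0.0255 0 0 0;0.385 0 0.0255 0 0 0;0.391 0 0.0255 0 0 0;0.397 0 0.0255 0 0 0;0.397 0 0.0255 0 0 0'
python3 - <<'E'
from h import *
s=r.read_state();print(s['ft_force'],rel(np.array([.495,.399,.0242])-s['ee_pos']))
E
```

```text
time: 5.65
ee_pos: [0.4962, 0.3975, 0.0262]
eef_rot: [0.708, 0.0, -0.707, -0.0]
ft_force: [0.1, -0.3, -1.9]
width: 0.0578
[ 0.1472644  -0.32235319 -1.8761115 ] [ 0.0079 -0.0058  0.0048  0.      0.      0.    ]
```

```bash
python3 -m pendant '0.003 0 0 0 0 0;0.006 0 0 0 0 0;0.008 0 0 0 0 0;0.008 0 0 0 0 0'
python3 -m pendant '0 0 0 0 0 0;0 0 0 0 0 0;0 0 0 0 0 0;0 0 0 0 0 0' 0.6
python3 -m pendant '-0.12 0 0 0 0 0;-0.3 0 0 0 0 0;-0.43 0 0 0 0 0;-0.43 0 0 0 0 0'
python3 - <<'E'
from h import *
s=r.read_state();print(rel(np.array([.521,.0566,.125])-s['ee_pos']))
p,d=vision.camera('top');cv2.imwrite('pics/t1.png',p)
E
```

```text
time: 6.05
ee_pos: [0.496, 0.3978, 0.0248]
eef_rot: [0.708, 0.0, -0.707, -0.0]
ft_force: [-2.6, -1.2, 10.4]
width: 0.0578
time: 6.45
ee_pos: [0.4957, 0.3973, 0.0232]
eef_rot: [-0.707, 0.0, 0.707, -0.0]
ft_force: [0.3, -0.4, 0.7]
width: 0.0694
time: 6.85
ee_pos: [0.4975, 0.3994, 0.1361]
eef_rot: [0.709, 0.002, -0.705, -0.002]
ft_force: [0.3, 0.7, 0.2]
width: 0.0695
[ 0.0383  1.3713 -0.0939  0.      0.      0.    ]
```

View pics/t1.png

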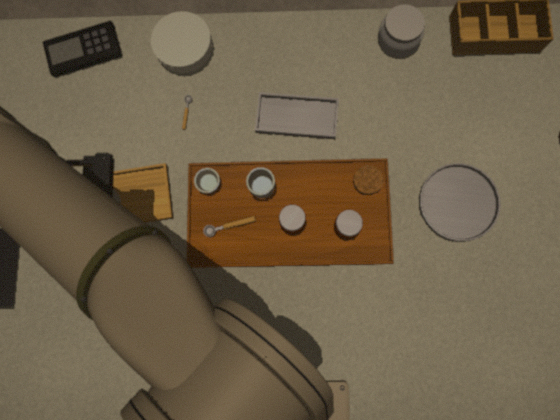

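The arm hides cup 2, but the other items haven't moved. On to cup 1.

```bash
python3 -m pendant '0 0.2 -0.03 0 0 0;0 0.4 -0.06 0 0 0;0 0.6 -0.09 0 0 0;0 0.8 -0.094 0 0 0;0 1 -0.094 0 0 0;0 1 -0.094 0 0 0' 0.7
python3 -m pendant '0 0.18 0 0 0 0;0 0.34 0 0 0 0;0 0.371 0 0 0 0;0 0.371 0 0 0 0;0 0.371 0 0 0 0'
python3 - <<'E'
from h import *
s=r.read_state();print(rel(np.array([.521,.0566,.0245])-s['ee_pos']))
E
```

```text
time: 7.5
ee_pos: [0.5195, 0.1388, 0.1292]
eef_rot: [-0.706, 0.005, 0.708, 0.002]
ft_force: [0.7, -0.3, -1.1]
width: 0.0741
time: 8.0
ee_pos: [0.5188, 0.0558, 0.1303]
eef_rot: [-0.707, -0.001, 0.707, -0.0]
ft_force: [0.2, 0.6, -0.4]
width: 0.0736
[ 0.4231 -0.0028 -0.009   0.      0.      0.    ]
```

```bash
python3 -m pendant '0.1 0 -0.009 0 0 0;0.25 0 -0.009 0 0 0;0.38 0 -0.009 0 0 0;0.423 0 -0.009 0 0 0;0.423 0 -0.009 0 0 0'
python3 -m pendant '0 0 0 0 0 0;0 0 0 0 0 0;0 0 0 0 0 0;0 0 0 0 0 0;0 0 0 0 0 0' -1 15
python3 -m pendant '-0.15 0 0 0 0 0;-0.35 0 0 0 0 0;-0.45 0 0 0 0 0;-0.45 0 0 0 0 0'
python3 - <<'E'
from h import *
s=r.read_state();print(rel(np.array([.508,.310,.135])-s['ee_pos']))
E
```

```text
time: 8.5
ee_pos: [0.5203, 0.056, 0.0239]
eef_rot: [-0.706, -0.001, 0.708, -0.001]
ft_force: [-0.3, -0.2, 0.0]
width: 0.0741
time: 9.0
ee_pos: [0.5226, 0.055, 0.0265]
eef_rot: [0.708, 0.0, -0.706, -0.0]
ft_force: [-0.3, 1.4, 6.5]
width: 0.0585
time: 9.4
ee_pos: [0.5238, 0.0548, 0.1419]
eef_rot: [0.71, -0.0, -0.705, -0.0]
ft_force: [1.7, 0.6, -1.8]
width: 0.0584
[ 0.027  -1.0207  0.0635  0.      0.      0.    ]
```

```bash
python3 -m pendant '0 -0.08 0 0 0 0;0 -0.22 0 0 0 0;0 -0.38 0.02 0 0 0;0 -0.54 0.04 0 0 0;0 -0.7 0.06 0 0 0;0 -0.85 0.0635 0 0 0;0 -0.96 0.0635 0 0 0;0 -1 0.0635 0 0 0'
python3 -m pendant '0 -0.02 0 0 0 0;0 -0.02 0 0 0 0'
python3 - <<'E'
from h import *
s=r.read_state();print(rel(np.array([.508,.310,.0265])-s['ee_pos']))
E
```

```text
time: 10.2
ee_pos: [0.504, 0.3076, 0.1366]
eef_rot: [-0.707, -0.002, 0.708, -0.001]
ft_force: [-0.1, -0.4, -1.4]
width: 0.0582
time: 10.4
ee_pos: [0.5055, 0.3089, 0.1369]
eef_rot: [-0.707, 0.0, 0.707, -0.0]
ft_force: [0.3, -0.4, -0.9]
width: 0.0584
[ 0.4416 -0.0047 -0.0101  0.      0.      0.    ]
```

```bash
python3 -m pendant '0.1 0 -0.01 0 0 0;0.25 0 -0.01 0 0 0;0.36 0 -0.01 0 0 0;0.41 0 -0.01 0 0 0;0.43 0 -0.01 0 0 0;0.436 0 -0.01 0 0 0;0.44 0 -0.01 0 0 0;0.44 0 -0.01 0 0 0'
python3 -m pendant '0.004 0 0 0 0 0;0.006 0 0 0 0 0;0.008 0 0 0 0 0;0.008 0 0 0 0 0'
```

```text
time: 11.2
ee_pos: [0.5087, 0.3099, 0.0287]
eef_rot: [0.708, 0.0, -0.707, -0.0]
ft_force: [-0.1, -0.5, -0.6]
width: 0.058
time: 11.6
ee_pos: [0.5081, 0.3096, 0.0256]
eef_rot: [0.707, -0.0, -0.707, 0.0]
ft_force: [0.3, 0.2, -0.2]
width: 0.0582
```

```bash
python3 -m pendant '0.002 0 0 0 0 0;0.004 0 0 0 0 0;0.004 0 0 0 0 0'
python3 -m pendant '0 0 0 0 0 0;0 0 0 0 0 0;0 0 0 0 0 0;0 0 0 0 0 0' 0.6
python3 -m pendant '-0.12 0 0 0 0 0;-0.3 0 0 0 0 0;-0.43 0 0 0 0 0;-0.43 0 0 0 0 0'
python3 - <<'E'
from h import *
s=r.read_state();print(rel(np.array([.4425,-.0086,.135])-s['ee_pos']))
E
```

```text
time: 11.9
ee_pos: [0.5082, 0.3096, 0.0256]
eef_rot: [0.707, -0.0, -0.707, 0.0]
ft_force: [-3.4, -2.7, 9.0]
width: 0.0588
time: 12.3
ee_pos: [0.508, 0.3096, 0.0244]
eef_rot: [-0.707, 0.0, 0.707, -0.0]
ft_force: [-0.4, -0.1, -0.4]
width: 0.069
time: 12.7
ee_pos: [0.5101, 0.3114, 0.137]
eef_rot: [0.709, 0.001, -0.705, -0.001]
ft_force: [-0.7, -0.1, -0.2]
width: 0.0693
[0.0015 1.2799 0.2706 0.     0.     0.    ]
```

Now jar 1.

```bash
python3 -m pendant '0 0.18 0.04 0 0 0;0 0.36 0.08 0 0 0;0 0.54 0.12 0 0 0;0 0.72 0.16 0 0 0;0 0.9 0.2 0 0 0;0 1 0.27 0 0 0;0 1 0.27 0 0 0' 0.65
python3 -m pendant '0 0.15 0 0 0 0;0 0.28 0 0 0 0;0 0.28 0 0 0 0;0 0.28 0 0 0 0'
python3 - <<'E'
from h import *
s=r.read_state();print(rel(np.array([.4425,-.0086,.022])-s['ee_pos']))
p,d=vision.camera('top');c=vision.get_calibration('top');W=cloud(c,d);cv2.imwrite('pics/t2.png',p)
for n,(u,v),z in [('cupA',(105,200),.063),('cupB',(148,198),.063),('jar1',(292,218),.072),('jar2',(349,223),.072)]:
    m=np.zeros(d.shape,np.uint8);s=np.s_[v-25:v+26,max(u-25,0):u+26];m[s]=np.abs(W[s][...,2]-z)<.006
    k,l,st,ce=cv2.connectedComponentsWithStats(m);
    if k<2: continue
    i=1+np.argmax(st[1:,4]);cnt=cv2.findContours((l==i).astype(np.uint8),0,2)[0][0]
    (x,y),rad=cv2.minEnclosingCircle(cnt);q=plane(c,[[x,y],[x+rad,y]],z);print(n,np.round(q[0],4),2*np.linalg.norm(q[1]-q[0]),np.median(W[...,2][l==i]))
E
```

```text
time: 13.4
ee_pos: [0.4388, 0.0554, 0.1313]
eef_rot: [-0.707, 0.003, 0.708, 0.001]
ft_force: [0.0, 0.0, -0.9]
width: 0.0721
time: 13.8
ee_pos: [0.4407, -0.0101, 0.1318]
eef_rot: [-0.707, 0.0, 0.707, 0.0]
ft_force: [-0.1, 0.2, -0.0]
width: 0.0721
[ 0.439  -0.0059 -0.0074  0.      0.      0.    ]
cupA [0.4939 0.3952 0.063 ] 0.06136410166698385 0.06248680531737705
cupB [0.5055 0.3069 0.063 ] 0.06121946509884497 0.06258995417184077
jar2 [ 0.4296 -0.1242  0.072 ] 0.05165465251650196 0.07206602035447895
```

View pics/t2.png

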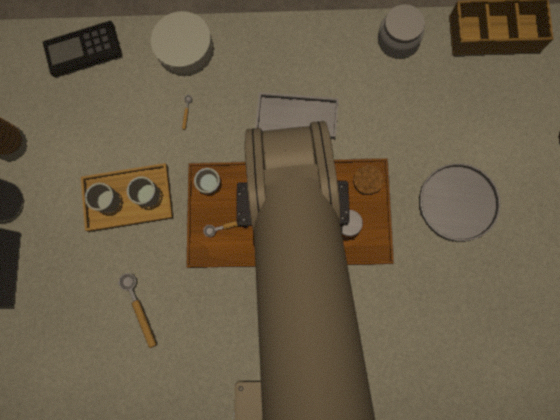

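Both cups stand in the wooden tray at about (100,199) and (141,194). Their measured rim heights are right and they're well inside the limits. Next I take jar 1.

```bash
python3 -m pendant '0.1 -0.004 -0.007 0 0 0;0.25 -0.004 -0.007 0 0 0;0.38 -0.004 -0.007 0 0 0;0.439 -0.004 -0.007 0 0 0;0.439 -0.004 -0.007 0 0 0;0.439 -0.004 -0.007 0 0 0'
python3 -m pendant '0 0 0 0 0 0;0 0 0 0 0 0;0 0 0 0 0 0;0 0 0 0 0 0;0 0 0 0 0 0' -1 18
python3 -m pendant '-0.15 0 0 0 0 0;-0.35 0 0 0 0 0;-0.5 0 0 0 0 0;-0.5 0 0 0 0 0;-0.5 0 0 0 0 0'
python3 - <<'E'
from h import *
s=r.read_state();print(rel(np.array([.520,-.3655,.145])-s['ee_pos']))
E
```

```text
time: 14.45
ee_pos: [0.4427, -0.0082, 0.0227]
eef_rot: [0.707, 0.001, -0.707, 0.0]
ft_force: [-0.0, -0.3, 0.6]
width: 0.0717
time: 14.95
ee_pos: [0.443, -0.0093, 0.0231]
eef_rot: [0.708, -0.0, -0.707, 0.0]
ft_force: [-0.7, 1.0, 7.1]
width: 0.0554
time: 15.45
ee_pos: [0.4424, -0.0097, 0.1475]
eef_rot: [0.708, -0.0, -0.707, 0.0]
ft_force: [-0.3, -0.0, -2.7]
width: 0.0553
[ 0.0116  1.423  -0.3109  0.      0.      0.    ]
```

```bash
python3 -m pendant '0 0.08 0 0 0 0;0 0.22 -0.04 0 0 0;0 0.38 -0.08 0 0 0;0 0.54 -0.12 0 0 0;0 0.7 -0.16 0 0 0;0 0.84 -0.2 0 0 0;0 0.95 -0.25 0 0 0;0 1 -0.31 0 0 0'
python3 -m pendant '0 0.08 0 0 0 0;0 0.2 0 0 0 0;0 0.34 0 0 0 0;0 0.42 0 0 0 0;0 0.423 0 0 0 0;0 0.423 0 0 0 0'
python3 - <<'E'
from h import *
s=r.read_state();print(rel(np.array([.520,-.3655,.0225])-s['ee_pos']))
E
```

```text
time: 16.25
ee_pos: [0.5181, -0.2626, 0.1446]
eef_rot: [-0.706, 0.001, 0.709, 0.002]
ft_force: [-0.3, 0.4, -0.8]
width: 0.0554
time: 16.85
ee_pos: [0.5189, -0.3646, 0.145]
eef_rot: [-0.706, -0.001, 0.708, 0.001]
ft_force: [0.7, -0.4, -1.5]
width: 0.055
[ 0.4901  0.0047 -0.0056  0.      0.      0.    ]
```

```bash
python3 -m pendant '0.1 0 0 0 0 0;0.25 0 0 0 0 0;0.38 0 0 0 0 0;0.45 0 0 0 0 0;0.475 0 0 0 0 0;0.482 0 0 0 0 0;0.486 0 0 0 0 0;0.486 0 0 0 0 0'
python3 -m pendant '0.004 0 0 0 0 0;0.006 0 0 0 0 0;0.006 0 0 0 0 0;0.006 0 0 0 0 0'
```

```text
time: 17.65
ee_pos: [0.5205, -0.3653, 0.0269]
eef_rot: [0.708, -0.0, -0.707, 0.0]
ft_force: [0.1, 0.3, -1.8]
width: 0.0551
time: 18.05
ee_pos: [0.5198, -0.3653, 0.0244]
eef_rot: [0.707, -0.0, -0.707, 0.0]
ft_force: [0.1, 0.8, -2.8]
width: 0.0554
```

```bash
python3 -m pendant '0.003 0 0 0 0 0;0.005 0 0 0 0 0;0.007 0 0 0 0 0;0.007 0 0 0 0 0;0.007 0 0 0 0 0'
python3 -m pendant '0 0 0 0 0 0;0 0 0 0 0 0;0 0 0 0 0 0;0 0 0 0 0 0' 0.6
python3 -m pendant '-0.12 0 0 0 0 0;-0.3 0 0 0 0 0;-0.48 0 0 0 0 0;-0.48 0 0 0 0 0'
python3 - <<'E'
from h import *
s=r.read_state();print(rel(np.array([.430,-.124,.135])-s['ee_pos']))
E
```

```text
time: 18.55
ee_pos: [0.5198, -0.3652, 0.0226]
eef_rot: [0.707, 0.0, -0.707, 0.0]
ft_force: [0.5, -0.1, -1.2]
width: 0.0555
time: 18.95
ee_pos: [0.5199, -0.3653, 0.0227]
eef_rot: [0.707, -0.0, -0.707, 0.0]
ft_force: [-0.4, -0.5, -0.3]
width: 0.0686
time: 19.35
ee_pos: [0.523, -0.367, 0.1499]
eef_rot: [0.71, -0.002, -0.704, 0.002]
ft_force: [0.7, 0.7, 0.2]
width: 0.0696
[ 0.0504 -0.9722  0.3725  0.      0.      0.    ]
```

```bash
python3 -m pendant '0 -0.15 0.05 0 0 0;0 -0.32 0.1 0 0 0;0 -0.48 0.16 0 0 0;0.05 -0.64 0.22 0 0 0;0.05 -0.8 0.3 0 0 0;0.05 -0.97 0.3725 0 0 0;0.05 -0.97 0.3725 0 0 0;0.05 -0.97 0.3725 0 0 0' 0.65
python3 - <<'E'
from h import *
s=r.read_state();print(rel(np.array([.430,-.124,.022])-s['ee_pos']))
E
```

```text
time: 20.15
ee_pos: [0.4268, -0.1224, 0.1304]
eef_rot: [0.708, 0.0, -0.707, 0.001]
ft_force: [-0.1, -0.1, 0.5]
width: 0.0717
[ 0.4338  0.006  -0.0123  0.      0.      0.    ]
```

```bash
python3 -m pendant '0.1 0.006 -0.012 0 0 0;0.25 0.006 -0.012 0 0 0;0.38 0.006 -0.012 0 0 0;0.433 0.006 -0.012 0 0 0;0.433 0.006 -0.012 0 0 0;0.433 0.006 -0.012 0 0 0'
python3 -m pendant '0 0 0 0 0 0;0 0 0 0 0 0;0 0 0 0 0 0;0 0 0 0 0 0;0 0 0 0 0 0' -1 18
python3 -m pendant '-0.15 0 0 0 0 0;-0.35 0 0 0 0 0;-0.5 0 0 0 0 0;-0.5 0 0 0 0 0;-0.5 0 0 0 0 0'
python3 - <<'E'
from h import *
s=r.read_state();print(rel(np.array([.439,-.3655,.145])-s['ee_pos']))
E
```

```text
time: 20.75
ee_pos: [0.4306, -0.1248, 0.0228]
eef_rot: [0.707, -0.0, -0.707, -0.0]
ft_force: [0.2, 0.2, 0.5]
width: 0.0716
time: 21.25
ee_pos: [0.4304, -0.1244, 0.0227]
eef_rot: [0.708, -0.0, -0.707, 0.0]
ft_force: [-1.7, 0.5, 7.7]
width: 0.0552
time: 21.75
ee_pos: [0.4298, -0.1244, 0.1472]
eef_rot: [0.708, -0.0, -0.707, 0.0]
ft_force: [0.7, -0.2, -2.5]
width: 0.0552
[ 0.0096  0.9644 -0.0368  0.      0.      0.    ]
```

```bash
python3 -m pendant '0 0.08 0 0 0 0;0 0.22 0 0 0 0;0 0.38 -0.01 0 0 0;0 0.54 -0.02 0 0 0;0 0.7 -0.037 0 0 0;0 0.84 -0.037 0 0 0;0 0.94 -0.037 0 0 0;0 0.9644 -0.037 0 0 0'
python3 -m pendant '0 0 0 0 0 0;0 0 0 0 0 0'
python3 - <<'E'
from h import *
s=r.read_state();print(rel(np.array([.439,-.3655,.0225])-s['ee_pos']))
E
```

```text
time: 22.55
ee_pos: [0.4369, -0.3678, 0.1442]
eef_rot: [-0.706, 0.001, 0.708, 0.002]
ft_force: [0.6, -0.4, -2.1]
width: 0.0549
time: 22.75
ee_pos: [0.439, -0.3636, 0.1458]
eef_rot: [-0.707, -0.001, 0.708, 0.0]
ft_force: [0.3, 0.7, -1.3]
width: 0.0552
[ 0.493   0.0084 -0.0006  0.      0.      0.    ]
```

```bash
python3 -m pendant '0.1 0 0 0 0 0;0.25 0 0 0 0 0;0.38 0 0 0 0 0;0.45 0 0 0 0 0;0.475 0 0 0 0 0;0.482 0 0 0 0 0;0.486 0 0 0 0 0;0.486 0 0 0 0 0'
python3 -m pendant '0.003 0 0 0 0 0;0.006 0 0 0 0 0;0.009 0 0 0 0 0;0.009 0 0 0 0 0;0.009 0 0 0 0 0'
```

```text
time: 23.55
ee_pos: [0.4396, -0.3655, 0.0264]
eef_rot: [0.708, -0.0, -0.707, 0.0]
ft_force: [-0.1, -0.1, -2.0]
width: 0.0549
time: 24.05
ee_pos: [0.4389, -0.3653, 0.0231]
eef_rot: [0.707, -0.0, -0.707, -0.0]
ft_force: [0.5, -0.2, -2.0]
width: 0.0554
```

```bash
python3 -m pendant '0.003 0 0 0 0 0;0.005 0 0 0 0 0;0.005 0 0 0 0 0;0.005 0 0 0 0 0'
python3 -m pendant '0 0 0 0 0 0;0 0 0 0 0 0;0 0 0 0 0 0;0 0 0 0 0 0' 0.6
python3 -m pendant '-0.12 0 0 0 0 0;-0.3 0 0 0 0 0;-0.48 0 0 0 0 0;-0.48 0 0 0 0 0'
python3 - <<'E'
from h import *
s=r.read_state();print(s['joint_positions'].round(2))
for a in (-78,102):print(rel(np.array([.435,.1218,.145])-s['ee_pos'],(0,0,np.deg2rad(a))))
E
```

```text
time: 24.45
ee_pos: [0.439, -0.3653, 0.0218]
eef_rot: [0.707, -0.0, -0.707, 0.0]
ft_force: [0.3, -0.7, -0.6]
width: 0.0551
time: 24.85
ee_pos: [0.439, -0.3654, 0.0219]
eef_rot: [0.707, -0.0, -0.707, 0.0]
ft_force: [0.3, 0.3, -0.7]
width: 0.0682
time: 25.25
ee_pos: [0.4419, -0.3673, 0.1486]
eef_rot: [0.71, -0.002, -0.704, 0.002]
ft_force: [1.1, 0.0, 0.1]
width: 0.0697
[ 0.78  0.28 -0.2   1.7   0.06  1.17 -1.  ]
[ 1.3000e-03 -1.9566e+00  2.7800e-02  9.0750e-01 -5.9000e-03  7.5000e-03]
[ 1.3000e-03 -1.9566e+00  2.7800e-02 -1.1868e+00  7.7000e-03 -9.9000e-03]
```

```bash
python3 -m pendant '0 -0.15 0 -0.1 0 0;0 -0.3 0 -0.2 0 0;0 -0.45 0 -0.3 0 0;0 -0.6 0 -0.4 0 0;0 -0.75 0 -0.5 0 0;0 -0.9 0 -0.6 0 0;0 -1 0 -0.7 0 0;0 -1 0 -0.7 0 0' 0.03
python3 - <<'E'
from h import *
s=r.read_state();print(s['joint_positions'].round(2),s['width'])
b=np.deg2rad(12);Q=R.from_quat(s['eef_rot'])
T=R.from_matrix(np.column_stack([[0,0,-1],[np.cos(b),np.sin(b),0],[np.sin(b),-np.cos(b),0]]))
print(rel(np.array([.435,.1218,.10])-s['ee_pos'],(T*Q.inv()).as_rotvec()))
E
```

```text
time: 26.05
ee_pos: [0.4391, -0.1118, 0.1418]
eef_rot: [0.61, 0.357, -0.61, 0.357]
ft_force: [0.1, -0.8, 0.2]
width: 0.0446
[ 0.62  0.05 -0.48  1.98  0.02  1.12 -0.38] 0.04458553140270406
[ 1.673e-01 -4.713e-01 -8.070e-01 -4.803e-01 -2.000e-04 -2.000e-04]
```

```bash
python3 -m pendant '0.03 -0.08 -0.14 -0.09 0 0;0.06 -0.16 -0.28 -0.18 0 0;0.08 -0.24 -0.42 -0.27 0 0;0.1 -0.32 -0.56 -0.36 0 0;0.12 -0.4 -0.7 -0.45 0 0;0.12 -0.471 -0.807 -0.48 0 0;0.12 -0.471 -0.807 -0.48 0 0;0.12 -0.471 -0.807 -0.48 0 0'
python3 - <<'E'
from h import *
s=r.read_state();print(s['joint_positions'].round(2),s['width'])
b=np.deg2rad(12);Q=R.from_quat(s['eef_rot'])
T=R.from_matrix(np.column_stack([[0,0,-1],[np.cos(b),np.sin(b),0],[np.sin(b),-np.cos(b),0]]))
print(rel(np.array([.435,.1218,.009])-s['ee_pos'],(T*Q.inv()).as_rotvec()))
p,d=vision.camera('wrist');cv2.imwrite('pics/w2.png',p)
E
```

```text
time: 26.85
ee_pos: [0.4373, 0.118, 0.1115]
eef_rot: [0.448, 0.547, -0.448, 0.547]
ft_force: [-0.0, -0.4, 0.1]
width: 0.0447
[ 0.35  0.11 -0.74  2.    0.09  1.06 -0.23] 0.04474864949190159
[ 4.102e-01 -6.000e-03 -1.680e-02 -7.500e-03  0.000e+00  2.000e-04]
```

View pics/w2.png

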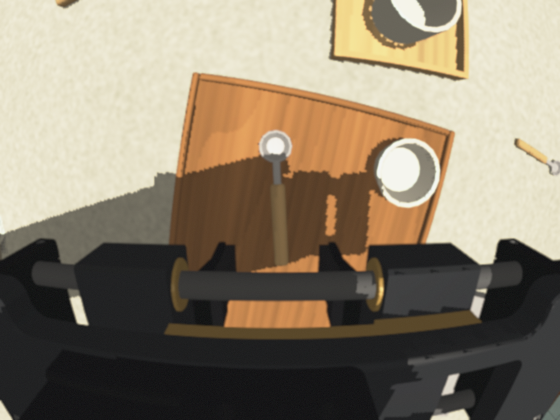

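The spoon handle at (280,225) is centred between the fingers and parallel to them, so I go down.

```bash
python3 -m pendant '0.1 -0.006 -0.017 -0.0075 0 0;0.22 -0.006 -0.017 -0.0075 0 0;0.32 -0.006 -0.017 -0.0075 0 0;0.38 -0.006 -0.017 -0.0075 0 0;0.4 -0.006 -0.017 -0.0075 0 0;0.4 -0.006 -0.017 -0.0075 0 0;0.4 -0.006 -0.017 -0.0075 0 0'
```

```text
time: 27.6
ee_pos: [0.4356, 0.1217, 0.0125]
eef_rot: [0.445, 0.549, -0.445, 0.55]
ft_force: [0.1, -0.1, 1.3]
width: 0.0451
```

```bash
python3 -m pendant '0.006 0 0 0 0 0;0.013 0 0 0 0 0;0.013 0 0 0 0 0'
python3 -m pendant '0 0 0 0 0 0;0 0 0 0 0 0;0 0 0 0 0 0;0 0 0 0 0 0;0 0 0 0 0 0;0 0 0 0 0 0;0 0 0 0 0 0' -1 15
python3 -m pendant '-0.08 0 0 0 0 0;-0.2 0 0 0 0 0;-0.3 0 0 0 0 0;-0.3 0 0 0 0 0;-0.3 0 0 0 0 0'
python3 - <<'E'
from h import *
s=r.read_state()
b=np.deg2rad(-6);Q=R.from_quat(s['eef_rot'])
T=R.from_matrix(np.column_stack([[0,0,-1],[np.cos(b),np.sin(b),0],[np.sin(b),-np.cos(b),0]]))
print(rel(np.array([.682,-.0265,.085])-s['ee_pos'],(T*Q.inv()).as_rotvec()))
E
```

```text
time: 27.9
ee_pos: [0.435, 0.1221, 0.0087]
eef_rot: [0.445, 0.55, -0.445, 0.55]
ft_force: [-0.0, -0.5, 0.2]
width: 0.045
time: 28.6
ee_pos: [0.4349, 0.1222, 0.0085]
eef_rot: [0.445, 0.55, -0.445, 0.55]
ft_force: [0.7, 0.2, -0.2]
width: 0.0119
time: 29.1
ee_pos: [0.435, 0.122, 0.0835]
eef_rot: [0.445, 0.549, -0.445, 0.55]
ft_force: [-1.0, -0.2, -0.5]
width: 0.0115
[-4.600e-03  8.422e-01  7.869e-01  2.099e-01  4.000e-04 -6.000e-04]
```

```bash
python3 -m pendant '0 0.08 0.07 0.03 0 0;0 0.2 0.19 0.06 0 0;0 0.33 0.31 0.09 0 0;0 0.46 0.43 0.12 0 0;0 0.59 0.55 0.15 0 0;0 0.71 0.66 0.18 0 0;0 0.8 0.75 0.21 0 0;0 0.842 0.787 0.21 0 0'
python3 - <<'E'
from h import *
s=r.read_state()
b=np.deg2rad(-6);Q=R.from_quat(s['eef_rot'])
T=R.from_matrix(np.column_stack([[0,0,-1],[np.cos(b),np.sin(b),0],[np.sin(b),-np.cos(b),0]]))
print(rel(np.array([.682,-.0265,.0085])-s['ee_pos'],(T*Q.inv()).as_rotvec()))
p,d=vision.camera('wrist');cv2.imwrite('pics/w3.png',p)
E
```

```text
time: 29.9
ee_pos: [0.6827, -0.029, 0.0807]
eef_rot: [-0.526, -0.472, 0.527, -0.472]
ft_force: [-0.3, 0.0, -0.0]
width: 0.0115
[ 0.2888 -0.0032 -0.0101 -0.0027  0.0009  0.0016]
```

View pics/w3.png

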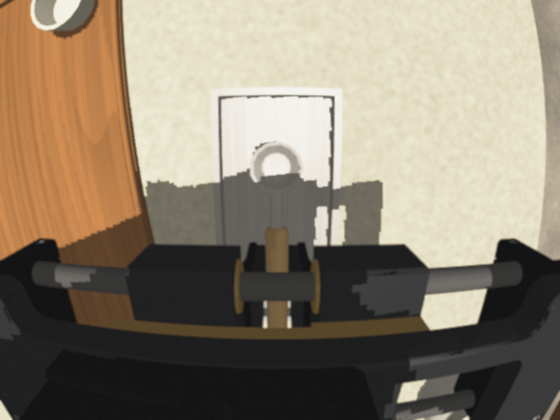

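The spoon hangs straight at (277,200), in line with the narrow tray and over its middle. I lower it.

```bash
python3 -m pendant '0.08 -0.003 -0.01 0 0 0;0.17 -0.003 -0.01 0 0 0;0.24 -0.003 -0.01 0 0 0;0.27 -0.003 -0.01 0 0 0;0.282 -0.003 -0.01 0 0 0;0.288 -0.003 -0.01 0 0 0;0.288 -0.003 -0.01 0 0 0;0.288 -0.003 -0.01 0 0 0'
python3 -m pendant '0 0 0 0 0 0;0 0 0 0 0 0;0 0 0 0 0 0;0 0 0 0 0 0;0 0 0 0 0 0' -0.25
python3 -m pendant '-0.08 0 0 0 0 0;-0.2 0 0 0 0 0;-0.35 0 0 0 0 0;-0.5 0 0 0 0 0;-0.6 0 0 0 0 0;-0.6 0 0 0 0 0'
python3 -m pendant '0 0.15 -0.1 0 0 0;0 0.3 -0.2 0 0 0;0 0.4 -0.4 0 0 0;0 0.4 -0.6 0 0 0;0 0.4 -0.8 0 0 0;0 0.4 -1 0 0 0;0 0.4 -1 0 0 0;0 0.4 -1 0 0 0'
```

```text
time: 30.75
ee_pos: [0.6819, -0.0237, 0.0125]
eef_rot: [0.526, 0.473, -0.525, 0.474]
ft_force: [-0.4, 0.1, -0.7]
width: 0.0123
time: 31.25
ee_pos: [0.6813, -0.0237, 0.0115]
eef_rot: [0.525, 0.473, -0.525, 0.473]
ft_force: [-0.3, 0.4, 0.0]
width: 0.032
time: 31.85
ee_pos: [0.6834, -0.0234, 0.1663]
eef_rot: [0.527, 0.472, -0.524, 0.475]
ft_force: [0.8, 0.1, 0.1]
width: 0.033
time: 32.65
ee_pos: [0.8057, 0.2177, 0.1594]
eef_rot: [-0.524, -0.475, 0.525, -0.474]
ft_force: [-0.4, -1.7, -0.4]
width: 0.0323
```

```bash
python3 - <<'E'
from h import *
p,d=vision.camera('top');c=vision.get_calibration('top');W=cloud(c,d);cv2.imwrite('pics/t3.png',p)
for n,(u,v),z in [('cupA',(100,199),.063),('cupB',(141,194),.063),('jar1',(462,180),.071),('jar2',(462,222),.071),('ram',(207,181),.034),('coast',(368,180),.021)]:
    m=np.zeros(d.shape,np.uint8);s=np.s_[v-25:v+26,u-25:u+26];m[s]=np.abs(W[s][...,2]-z)<.006
    k,l,st,ce=cv2.connectedComponentsWithStats(m)
    if k<2: print(n,'-');continue
    i=1+np.argmax(st[1:,4]);cnt=cv2.findContours((l==i).astype(np.uint8),0,2)[0][0]
    (x,y),rad=cv2.minEnclosingCircle(cnt);q=plane(c,[[x,y],[x+rad,y]],z);print(n,np.round(q[0],4),round(2*np.linalg.norm(q[1]-q[0]),4),np.median(W[...,2][l==i]))
s=np.s_[95:140,255:340];P=W[s];print('bowlz',W[40,175])
a=np.deg2rad(-6.07);D=P[...,:2]-[.6823,-.0215];X=D@np.array([[np.cos(a),-np.sin(a)],[np.sin(a),np.cos(a)]])
m=(np.abs(X[...,0])<.034)&(np.abs(X[...,1])<.08)&(P[...,2]>.010)&(P[...,2]<.04)
print('spoon in tray frame',m.sum(),cv2.minAreaRect(X[m].astype(np.float32)))
print(r.read_state()['ft_force'],r.read_state()['time'])
E
```

```text
cupA [0.4938 0.3954 0.063 ] 0.061 0.06247210212828391
cupB [0.5056 0.3072 0.063 ] 0.0608 0.06240322138883536
jar1 [ 0.5187 -0.3647  0.071 ] 0.0533 0.07086385603315937
jar2 [ 0.4381 -0.3647  0.071 ] 0.0544 0.07069949630162847
ram [0.522  0.1976 0.034 ] 0.0213 0.034056362086310576
coast [ 0.5295 -0.1732  0.021 ] 0.0638 0.02098533925364765
bowlz [0.56608331 0.11215271 0.56208333]
spoon in tray frame 251 ((0.004575328901410103, 0.006557080894708633), (0.12096308916807175, 0.03710949420928955), 83.0872802734375)
[ 0.40508628 -1.2664647   0.04375425] 32.7
```

View pics/t3.png

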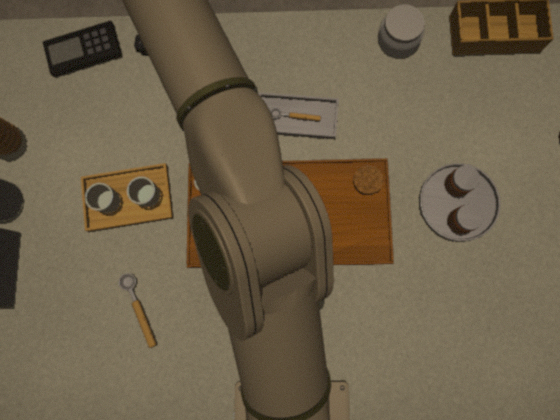

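Cups and jars read upright and well inside, and the spoon lies along the narrow tray at (297,117). The gripper is hovering over the white bowl, so I pull it up and clear. Then one scene view to check the ramekin, which the arm partly hides here.

```bash
python3 -m pendant '-0.2 0 0 0 0 0;-0.4 -0.05 0 0 0 0;-0.4 -0.2 0.1 0 0 0;-0.4 -0.4 0.3 0 0 0;-0.4 -0.6 0.5 0 0 0;-0.4 -0.8 0.6 0 0 0;-0.4 -0.8 0.6 0 0 0;-0.4 -0.8 0.6 0 0 0'
python3 -m pendant '0 0 0.15 0 0 0;0 0 0.3 0 0 0;0 0 0.45 0 0 0;0 0 0.6 0 0 0;0 0 0.6 0 0 0;0 0 0.6 0 0 0;0 0 0.6 0 0 0'
python3 - <<'E'
from h import *
p,d=vision.camera('scene');cv2.imwrite('pics/s2.png',p)
p,d=vision.camera('top');c=vision.get_calibration('top');W=cloud(c,d)
m=np.zeros(d.shape,np.uint8);s=np.s_[155:207,182:233];m[s]=np.abs(W[s][...,2]-.034)<.006
k,l,st,ce=cv2.connectedComponentsWithStats(m);i=1+np.argmax(st[1:,4]);cnt=cv2.findContours((l==i).astype(np.uint8),0,2)[0][0]
(x,y),rad=cv2.minEnclosingCircle(cnt);q=plane(c,[[x,y],[x+rad,y]],.034);print(q[0],2*np.linalg.norm(q[1]-q[0]),r.read_state()['ft_force'])
E
```

```text
time: 33.5
ee_pos: [0.5881, 0.0799, 0.2611]
eef_rot: [-0.525, -0.47, 0.529, -0.472]
ft_force: [0.3, 0.0, 0.7]
width: 0.0331
time: 34.2
ee_pos: [0.5767, -0.0629, 0.2618]
eef_rot: [0.526, 0.473, -0.525, 0.473]
ft_force: [0.0, 0.1, 0.6]
width: 0.0327
[0.53262657 0.17509847 0.034     ] 0.05522109515470013 [-0.24218032  0.85811454  0.31467803]
```

View pics/s2.png

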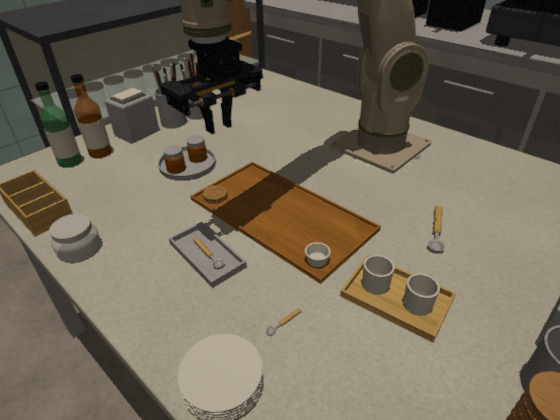

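The scene view shows both cups upright at (378,274) and (421,294), the jars at (175,160) and (196,149), and the spoon in the narrow tray at (208,252). The ramekin hasn't moved and the arm is clear. I hand in the job.

```bash
python3 -c "
from bench import close_job
print(close_job())"
```

```text
the job is handed in; nothing more can be done
None
```

The tray is sorted and the job is handed in, after about 34 s of robot time. Both cups stand in the wooden tray, both jars in the round pan, and the spoon lies in the narrow steel tray. The job reports no verdict, so these results are from my own last checks.

- **Cups:** they sit about 42 mm and 47 mm from the tray centre along its length (limit 65 mm) and within 9 mm across (limit 31 mm). Rim heights match upright cups on the tray floor.
- **Jars:** both are about 40 mm from the pan centre (limit 56 mm), with cap heights matching upright jars on the pan floor.
- **Spoon:** its centre is about 8 mm from the tray centre and it lies within about 7° of the tray's long way. I let it go about 3 mm above the floor.
- **Ramekin and coasters:** the final positions match the start to within 1 mm. An earlier ramekin reading was off because the arm hid part of it; the clear view settled it.
- **Forces:** the readings returned after each move peaked at about 10 N as the cups were set down. I did not record the force continuously.
- **Arm:** it was parked clear, about 0.26 m up. On the way out it passed low over the white bowl with a 1–2 N sideways reading. That went away once I raised it, and I did not check whether it touched the bowl.

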